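# Zero the balance with its guarded, sunken key

## Robot

A 6-joint arm with a two-finger parallel gripper is mounted at the origin on a cart in front of the work surface, level with it; the furniture and walls round the work are solid. World frame = base frame: x ahead of the robot, y to its left, z up, the work surface at z = 0. Lengths are in mm, angles in rad, forces in N, time in s.
With the tool pointing down it reaches from about 350 to 975 mm from the base axis. Payload 7.1 kg.
Tool frame: the origin (TCP) lies midway between the tips of the shut fingers; the grasp point (between the pads) lies ctrl.grip_point_offset behind it (ctrl.grip_point_offset is the distance from the TCP to the grasp point, in mm); z points along the fingers, y is the direction in which the jaws open and shut (so a half turn about z gives the same grasp; the last joint's range is limited). The gripper opens to 88 mm and grips with 3 to 60 N. Pads are 20 mm wide; open, the fingers measure 115 mm over their backs; the gripper's body (75 mm by 178 mm) begins 61 mm behind the grasp point.
Start: joints at [-0.019, 0.423, 1.63, -0, 1.089, -0.019], TCP at [624.984, 0.026, 197.975] pointing down, gripper open.
Joint ranges: [-3, 3], [-0.9, 2.11], [0.09, 2.58], [-1.31, 4.45], [0.11, 2.69], [-2.54, 2.54]. Speed limits (rad/s): [2.39, 2.39, 3.01, 3.14, 3.14, 3.14].

## Interface

Orientations are given as a rotation vector (axis times angle).
In Python, from workcell import telemetry, optics, order, ctrl gives the robot as it stands.
- The arm moves only by the tool move_arm, never from a script. Its argument "motion" is a list of rows, each a list of 3 entries, a list of its own where there are three numbers: the opening, from 0 (shut) to 1 (fully open), then the shift along the tool's x, y, z in units of 100 mm (1.0 is 100 mm), then the turn about the tool's z in units of pi/2 rad (1.0 is pi/2 rad). In form: [[gripper, [x, y, z], twist], ...]. A call has 1 to 5 rows; each row shifts and turns the pose as measured when the row begins, along the tool's axes as they then stand; what a row does not reach is not made up. A row lasts 1/12 s, in which the tool goes at most 41.7 mm and 7.16 degrees, less where a joint would pass 70% of its speed; a pose out of reach is approached as far as the arm can. A call with a number of a shift or a turn outside -1 to 1 is refused whole. A call with a gripper value outside its range is refused whole. The fingers move at their own pace and stop on an object; the grip force is fixed at half the most. Time passes only in rows, so rows that do not move let the fingers close. It gives the time, the measured TCP pose, the force and the opening at its end, in the units of the state.
- telemetry.get_obs(): the state, without advancing time (a new reading comes with each control period).
- optics.get_image(name): name is "scene" or "side" or "wrist"; returns the picture (420x560x3 uint8, red, green, blue); there is no depth.
- optics.camera_info(name): a dict with "mtx" (3x3 intrinsics, pixels), "R" (3x3) and "t" (3): a world point X has camera coordinates R X + t. Camera axes: x right, y down, z forward; pixel columns grow to the right and rows downward; lengths in mm; the calibration is good to about 2 mm. The wrist camera is an equidistant fisheye: a pixel r from the principal point sees the ray r / f radians off the axis. A picture is of the moment at which its call begins: read the wrist's pose just before it. camera_info takes no time and is no camera call; for the wrist camera it gives the pose at the moment of the call.
- order.close_job(): hands the job in, once; it reports no verdict.
Trained networks look in the newest picture that a camera, given by its name, has taken for a name from the list of things; names that differ only in an ending like _2 or _b are one class to them, and where a whole thing is asked for, a point or a joint stands for the part that bears it (a point fixed in the world has none). Each returns a list of dicts, best first, with "confidence" (0 to 1); they miss things now and then, are a little off and sometimes report something else, mostly with a low value. They report only what shows in the picture. A call takes as long as a camera call. They do not tell look-alikes from the thing itself.
- optics.regions_of(camera, query): "pixels" (420x560 bool, what is visible of it).
- optics.landmark_of(camera, query): "location" ([x, y, z] in mm, in world coordinates, good to about 4 mm: a listed point, or the origin of a listed thing).
The state is a dict: "t": time; "qpos": joint angles; "qvel": joint speeds; "joint_torque": joint torques, N m; "ee_pos": TCP position; "orientation": TCP orientation; "ft_force": force on the tool from outside, world axes, zero at the start; "moment": the same for the moment, N m; "width": finger opening in mm.
Only numpy, scipy, OpenCV 4.12 (cv2) and the standard library are available. Lean on these libraries where they do the work, as an engineer would, in place of code of your own. Each camera call takes 0.05 s, during which the arm holds its last target. There are 200 camera calls.

## Task

Zero the laboratory balance with the empty dish left on its pan: push the sliding guard fully aside with the fingertips, reach down into the well it uncovers and press the sunken zero key fully down, keeping it down for about a second. Then push the guard all the way back over the well. Leave the power key in the other, open well alone, and do not disturb the dish or the other things on the bench; nothing needs to be picked up.

Things in the scene. Friction and masses are not known exactly. Their poses are not given: they have to be found in the camera images.
- balance: low white bench balance, 260 (x) x 210 (y) x 55 high, fixed (does not slide). Origin: centre of its underside; z up, local -x is its front, facing the robot, +y to the robot's left. Its front 80 mm is a flat key panel, top 55 mm above the bench. Behind it a low grey display hood (x -46 to -6, up to 13 above the panel), then a steel pan (116 across, centre x 62, y 0, top 63 above the bench).
- zero_well (a point): centre of the mouth of the zero key's well, level with the panel top, at x -90, y -62 in the balance's frame: a rectangular well 32 (x) x 48 (y), 26 deep, covered by the guard at the start. Shut fingers fit it best with their longer side along y. Axes as the balance's.
- power_well (a point): centre of the mouth of the power key's well, an equal well without a guard, always open, at x -90, y +62 in the balance's frame. To be left alone.
- guard (a joint): the sliding guard, m: 0 = shut, well of the zero key fully covered; grows as the guard slides along the balance's +y (to the left, towards the middle); 0.060 = fully aside, at its stop, the well fully clear. At the start it is shut or up to 12 mm open. It stays where it is left; about 1.5 N of friction. It cannot be lifted off.
- guard_rib (a point): middle of the top edge of the guard's rib. The guard is a grey plate 44 (x) x 64 (y) x 3 on the panel, between two rails 5 high (outer faces 54 apart). Across its middle stands an upright rib 36 long (x), 6 thick (y), its top 16 above the panel; push its side to slide the guard. At guard 0 the rib is over the well's centre. Axes as the balance's.
- zero_key (a joint): how far the zero key is pressed, m: 0 = up, 0.006 = fully down at its stop. Spring: starts to move at about 1.5 N, fully down at about 5 N; springs back by itself.
- zero_key_top (a point): centre of the top of the zero key, a grey key 24 (x) x 38 (y) with rounded edges on the floor of its well; its top lies 16 mm below the panel (39 mm above the bench) when up, 22 mm below when pressed. Axes as the balance's.
- power_key (a joint): how far the power key in the other, unguarded well is pressed, m: same key, same travel and spring. It must not be pressed.
- dish: clear round petri dish, 94 across, 14 high, loose on the pan. Origin: centre of its underside. To be left where it is.
- bottle: small white bottle, 42 across, 75 high, loose on the bench on the left (+y) of the balance, about 35 mm off. Origin: centre of its underside. To be left standing.
- tube_holder: small blue tube rack, 63 x 99 x 43 high, loose, right half of the bench. Origin: centre of its underside. Bystander.
- tweezers: steel forceps, 115 long, loose on the bench. Origin: centre of its underside. Bystander.
- bench_timer: flat bench timer, 65 x 70 x 18 high, loose. Origin: centre of its underside. Bystander.
- pen: marker pen, 122 long, loose on the right of the bench. Origin: centre of its underside. Bystander.
Things that resemble listed ones, but are neither listed nor needed, are in the scene too. Leave any pink look-alike of the bottle alone. What is shaped like the dish but yellow is not meant.

How it is judged:
By the outcome, as a careful person would: the job done as asked, in the order asked, and still so for the second after the job is handed in, with the robot touching nothing.
It also fails if it takes over 54 s, if anything falls off the work surface, if the arm or the gripper's body presses on something with over 40 N, if the wrist force passes 120 N, or if a joint passes its speed limit or range.

## Working session

There is one attempt and no reset: what is moved stays moved. The work goes in short steps, Python scripts to look and compute and a tool call to move; the robot and the scene stay as the last step left them, time stands still between calls to the robot, and variables do not carry over. Pictures are saved under pics/ and viewed, on a budget of 10 in all, crops included, one or two more only if the job needs it, and the job is handed in when it is done.

Besides the shell and the picture viewer there is one more tool, called as name([rows], argument=value, ...), one row to a line, values as JSON. move_arm: Moves the arm, as the interface text tells. Shifts and turns lie within -1 to 1; 1 stands for 100 mm of shift or pi/2 rad of turn. Its arguments: {"type":"object","properties":{"motion":{"type":"array"}},"required":["motion"]}

```bash
mkdir -p pics
python3 - <<'E'
from workcell import telemetry, optics, ctrl
import cv2, numpy as np
s=telemetry.get_obs(); print(s['t'],s['ee_pos'],s['orientation'],s['width'],ctrl.grip_point_offset)
for c in ("scene","side"):
    im=optics.get_image(c); cv2.imwrite(f"pics/{c}0.png",im[:,:,::-1])
    for q in ("balance","zero_well","power_well","guard_rib","dish","bottle"):
        print(c,q,[(np.round(d['location']),round(d['confidence'],2)) for d in optics.landmark_of(c,q)[:3]])
print(telemetry.get_obs()['t'])
E
```

```text
0.0 [6.24411912e+02 1.45667251e-02 1.97220937e+02] [-2.22069488e+00 -2.22067716e+00  1.72264204e-03] 87.49196176663852 18.700000000000003
scene balance [(array([538., 214.,  -2.]), 0.74)]
scene zero_well [(array([463., 130.,  52.]), 0.73)]
scene power_well [(array([438., 250.,  56.]), 0.92)]
scene guard_rib [(array([463., 139.,  73.]), 0.75)]
scene dish [(array([786., 217.,  -1.]), 0.61), (array([597., 225.,  65.]), 0.59)]
scene bottle [(array([545., 376.,   1.]), 0.96), (array([563., 453.,   1.]), 0.7), (array([462., 128.,  54.]), 0.3)]
side balance [(array([536., 209.,   1.]), 0.69)]
side zero_well [(array([463., 125.,  55.]), 0.9)]
side power_well [(array([434., 250.,  54.]), 0.82), (array([462., 127.,  57.]), 0.48), (array([541., 375.,   1.]), 0.21)]
side guard_rib [(array([462., 143.,  72.]), 0.69)]
side dish [(array([599., 222.,  62.]), 0.88), (array([785., 219.,  -0.]), 0.75)]
side bottle [(array([571., 453.,   2.]), 0.5), (array([543., 375.,   4.]), 0.45)]
0.7
```

View pics/scene0.png

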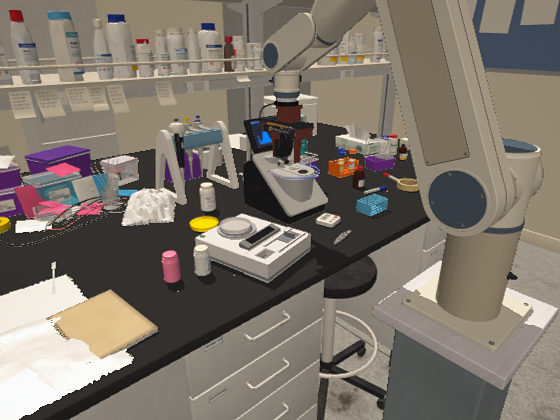

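View pics/side0.png

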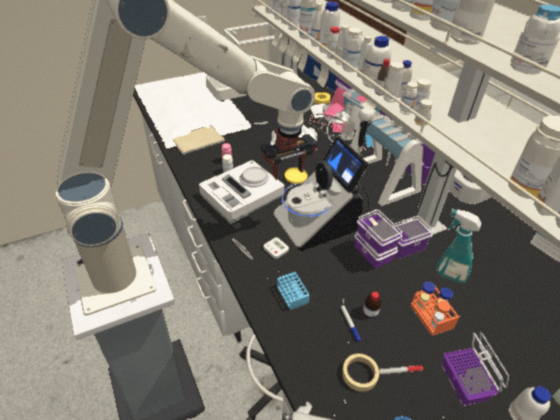

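The scene picture shows the balance at about (255,245), the white bottle at (202,260) and the pink one at (171,265). The side picture agrees, with the balance at (240,190). The two key wells give a yaw of about 0.216 rad. Next I'll turn the tool so its y runs along the balance's -y, and shut the fingers.

move_arm([
  [0, [0, 0, 0], 0.079],
  [0, [0, 0, 0], 0.079],
  [0, [0, 0, 0], 0.079],
  [0, [0, 0, 0], 0.079],
  [0, [0, 0, 0], 0.079],
])

```text
t: 1.12
ee_pos: [625.0, 0.0, 198.1]
orientation: [2.799, 1.426, 0.0]
ft_force: [-0.3, 0.3, -0.2]
width: 58.0
```

move_arm([
  [0, [0, 0, 0], 0.079],
  [0, [0, 0, 0], 0.079],
  [0, [0, 0, 0], 0.079],
  [0, [0, 0, 0], 0.079],
  [0, [0, 0, 0], 0.079],
])

```text
t: 1.53
ee_pos: [625.0, 0.0, 198.2]
orientation: [3.102, 0.496, 0.0]
ft_force: [0.5, 0.8, -0.5]
width: 24.4
```

move_arm([
  [0, [0, 0, 0], 0.07],
  [0, [0, 0, 0], 0],
])

```text
t: 1.7
ee_pos: [625.0, 0.1, 198.3]
orientation: [3.126, 0.309, 0.001]
ft_force: [0.4, 0.0, 0.3]
width: 11.4
```

move_arm([
  [0, [-0.29, -0.28, 0], 0],
  [0, [-0.29, -0.28, 0], 0],
  [0, [-0.29, -0.28, 0], 0],
  [0, [-0.29, -0.28, 0], 0],
  [0, [-0.29, -0.28, 0], 0],
])

```text
t: 2.12
ee_pos: [455.9, 107.5, 196.9]
orientation: [3.124, 0.325, 0.01]
ft_force: [0.0, 0.6, -0.2]
width: 0.5
```

move_arm([
  [0, [0, 0, 0], 0],
  [0, [0, 0, 0], 0],
])

```text
t: 2.28
ee_pos: [448.7, 110.1, 196.7]
orientation: [3.122, 0.344, 0.004]
ft_force: [1.0, 0.7, -0.4]
width: 0.3
```

Run:
```python
from workcell import telemetry, optics, ctrl
import cv2, numpy as np
s=telemetry.get_obs(); print(s['t'],s['ee_pos'],s['orientation'],s['width'],s['ft_force'])
i=optics.camera_info("wrist"); print(i)
im=optics.get_image("wrist"); cv2.imwrite("pics/w1.png",im[:,:,::-1])
for q in ("balance","zero_well","power_well","guard_rib","dish"):
    print(q,[(np.round(d['location'],1),round(d['confidence'],2)) for d in optics.landmark_of("wrist",q)[:3]])
```

```text
2.2833 [448.71227726 110.12874378 196.67312846] [3.12224396 0.3435411  0.00393333] 0.2894860045853979 [ 0.98484423  0.67341752 -0.36275241]
{'mtx': array([[325.1922621 ,   0.        , 278.35084248],
       [  0.        , 325.1922621 , 207.9361902 ],
       [  0.        ,   0.        ,   1.        ]]), 'R': array([[ 2.18148053e-01, -9.75915644e-01, -2.88268986e-04],
       [-9.37224365e-01, -2.09581657e-01,  2.78722117e-01],
       [-2.72069691e-01, -6.05325146e-02, -9.60371750e-01]]), 't': array([  9.97650586, 410.02186846, 518.64538253])}
balance [(array([535.8, 207. ,   2.9]), 0.57)]
zero_well [(array([459.4, 123.3,  56. ]), 0.88)]
power_well [(array([435.5, 253.1,  56.3]), 0.79)]
guard_rib [(array([462.6, 137.8,  73.8]), 0.57)]
dish [(array([592.6, 228.3,  64.7]), 0.57)]
```

View pics/w1.png

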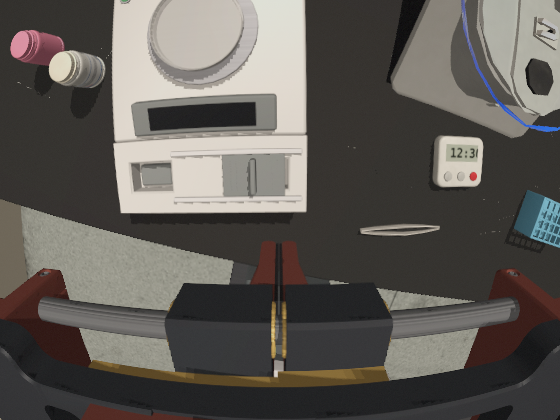

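The wrist view is clear: panel with front corners near (121,212) and (306,211), power well at (152,176), guard plate (222..286, 155..195), rib at about (252,177). I'll enlarge it to measure.

Run:
```python
import cv2
im=cv2.imread("pics/w1.png")[125:220,110:315]
cv2.imwrite("pics/w1c.png",cv2.resize(im,(0,0),fx=3.9,fy=3.9,interpolation=cv2.INTER_CUBIC))
```

```text
(no output)
```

View pics/w1c.png

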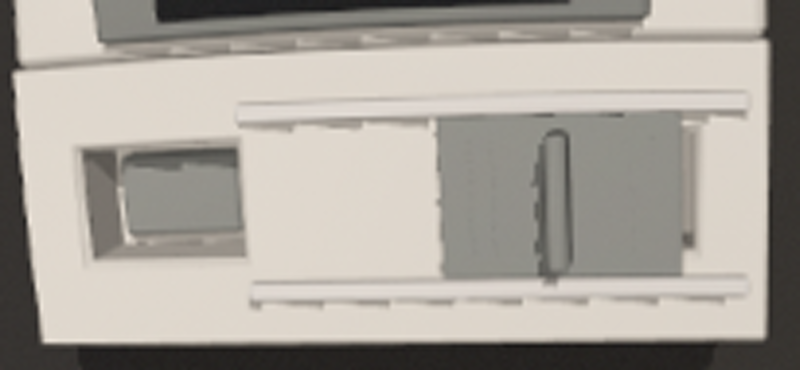

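```bash
cat > h.py <<'E'
import numpy as np
from scipy.optimize import least_squares
f=325.1922621;c=np.array([278.35084248,207.9361902])
def back(uv,z,R,t):
    d=np.array(uv,float)-c; r=np.hypot(*d); th=r/f
    ray=R.T@np.array([*(d/r*np.sin(th)),np.cos(th)]); C=-R.T@t
    return (C+ray*(z-C[2])/ray[2])[:2]
E
python3 - <<'E'
from h import *
R=np.array([[ 2.18148053e-01,-9.75915644e-01,-2.88268986e-04],[-9.37224365e-01,-2.09581657e-01,2.78722117e-01],[-2.72069691e-01,-6.05325146e-02,-9.60371750e-01]]);t=np.array([9.97650586,410.02186846,518.64538253])
cr=lambda p:(110+p[0]/3.9,125+p[1]/3.9)
P=[((43,343),(-130,105)),((765,340),(-130,-105)),((80,150),(-74,86)),((240,137),(-74,38)),((246,257),(-106,38)),((92,260),(-106,86)),((697,125),(-74,-86)),((697,248),(-106,-86))]
W=np.array([back(cr(p),55,R,t) for p,_ in P]);L=np.array([l for _,l in P])
M=lambda a:np.array([[np.cos(a),-np.sin(a)],[np.sin(a),np.cos(a)]])
g=lambda q:(L@M(q[2]).T+q[:2]-W).ravel()
s=least_squares(g,[537,212,.21],loss='soft_l1');q=s.x
print(q,np.round(g(q).reshape(-1,2),1))
loc=lambda w:(w-q[:2])@M(q[2])
print("zero well",q[:2]+M(q[2])@[-90,-62])
for n,p,z in(("ribtop",(558,200),71),("plateL",(440,195),58),("plateR",(682,195),58)):
    w=back(cr(p),z,R,t);print(n,w,loc(w))
tcp=np.array([448.7,110.1]);print("tcp local",loc(tcp))
E
```

```text
[5.36084004e+02 2.08308544e+02 2.30623071e-01] [[ 0.8 -0.7]
 [ 1.6 -0.2]
 [ 0.2  0. ]
 [-1.3  0.7]
 [ 0.2  0.1]
 [-0.1  0.2]
 [-1.2 -0.1]
 [-0.2 -0.1]]
zero well [462.63904611 127.37747302]
ribtop [460.68788762 138.53538191] [-89.3489789  -50.69150224]
plateL [452.83212963 169.84511601] [-89.83984038 -18.41501794]
plateR [466.39660115 107.66473105] [-90.84794961 -82.04974807]
tcp local [-107.51935451  -75.63379251]
```

The fit is good: yaw 0.231, guard about 11 mm open, rib at local y about -50.5, and residuals no more than 1.6 mm. I'll place the shut fingers on the rib's right side.

move_arm([
  [0, [0.175, 0.0, 0.2], -0.007],
  [0, [0, 0, 0.35], 0],
  [0, [0, 0, 0.35], 0],
  [0, [0, 0, 0.1], 0],
  [0, [0, 0, 0], 0],
])

```text
t: 3.0
ee_pos: [476.6, 110.9, 94.2]
orientation: [-3.122, -0.347, -0.017]
ft_force: [0.1, 0.6, -0.1]
width: 0.3
```

```bash
cat > st.py <<'E'
from workcell import telemetry
import numpy as np
q=np.array([536.08,208.31,.2306]);a=q[2];M=np.array([[np.cos(a),-np.sin(a)],[np.sin(a),np.cos(a)]])
s=telemetry.get_obs();r=s['orientation'];print(s['t'],"local",np.round((s['ee_pos'][:2]-q[:2])@M,1),"z",round(s['ee_pos'][2],1),"yaw",round(2*np.arctan2(r[1],r[0]),4),r[2],"Flocal",np.round(s['ft_force'][:2]@M,1),round(s['ft_force'][2],1))
E
python3 st.py
```

```text
3.0 local [-80.2 -81.2] z 94.2 yaw -6.0621 -0.01748215893955607 Flocal [0.3 0.6] -0.1
```

move_arm([
  [0, [-0.09, -0.04, 0.0], -0.006],
  [0, [0, 0, 0.1], 0],
  [0, [0, 0, 0], 0],
])

```text
t: 3.25
ee_pos: [467.5, 112.1, 83.5]
orientation: [3.121, 0.36, 0.017]
ft_force: [-0.6, -0.8, 0.7]
width: 0.1
```

```bash
python3 st.py
```

```text
3.25 local [-88.7 -78. ] z 83.5 yaw 0.2298 0.01696853764957801 Flocal [-0.7 -0.6] 0.7
```

move_arm([
  [0, [0, 0, 0.1], 0],
  [0, [0, 0, 0.1], 0],
  [0, [0, 0, 0], 0],
  [0, [0, 0, 0], 0],
])

```text
t: 3.58
ee_pos: [469.6, 112.5, 63.6]
orientation: [-3.12, -0.361, -0.024]
ft_force: [-0.7, 0.1, 0.3]
width: 0.5
```

```bash
python3 st.py
```

```text
3.5833 local [-86.6 -78. ] z 63.6 yaw -6.0531 -0.02441808501076911 Flocal [-0.6  0.2] 0.3
```

move_arm([
  [0, [-0.01, -0.1, 0.005], 0],
  [0, [-0.01, -0.1, 0], 0],
  [0, [0, -0.1, 0], 0],
  [0, [0, -0.1, 0], 0],
  [0, [0, -0.1, 0], 0],
])

```text
t: 4.0
ee_pos: [455.9, 164.4, 63.7]
orientation: [-3.12, -0.357, -0.027]
ft_force: [0.4, 0.5, 0.0]
width: 0.4
```

```bash
python3 st.py
```

```text
4.0 local [-88.1 -24.4] z 63.7 yaw -6.0556 -0.02675613761128919 Flocal [0.5 0.4] 0.0
```

move_arm([
  [0, [0, -0.03, 0], 0],
  [0, [0, -0.03, 0], 0],
  [0, [0, 0, 0], 0],
])

```text
t: 4.25
ee_pos: [453.8, 174.2, 64.2]
orientation: [-3.119, -0.363, -0.028]
ft_force: [0.1, -0.4, -0.7]
width: 0.6
```

```bash
python3 st.py
python3 - <<'E'
from workcell import optics
import cv2
im=optics.get_image("wrist"); cv2.imwrite("pics/w2.png",im[:,:,::-1])
E
```

```text
4.25 local [-87.9 -14.4] z 64.2 yaw -6.0512 -0.02835034227802329 Flocal [ 0.  -0.4] -0.7
```

View pics/w2.png

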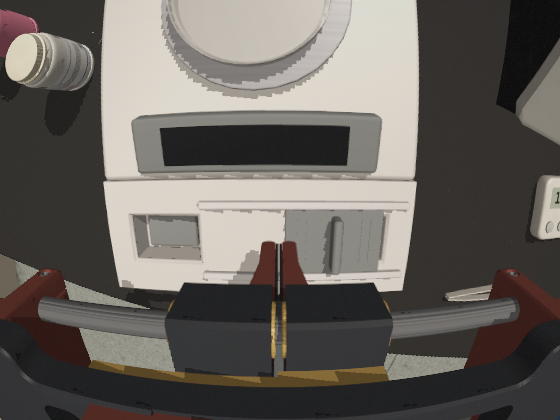

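The wrist picture shows the guard still at right, with its plate at 285..383 and the rib at (337,247). The fingers at (279,245) are already left of the rib, so they passed it without any force. I'll check the real fingertip height before going on.

Run:
```python
from h import *
from workcell import telemetry, optics
import cv2
q=np.array([536.08,208.31,.2306]);a=q[2];M=np.array([[np.cos(a),-np.sin(a)],[np.sin(a),np.cos(a)]])
loc=lambda w:np.round((w-q[:2])@M,1)
i=optics.camera_info("wrist");R,t=i['R'],i['t'];tcp=telemetry.get_obs()['ee_pos']
def fish(X):
    p=R@X+t;r=np.hypot(p[0],p[1]);return c+f*np.arctan2(r,p[2])*p[:2]/r
print("tcp px",fish(tcp),fish(tcp-[0,0,20]))
for n,p,z in(("ribtop",(337,222),71),("rib",(337,270),71),("plateL",(285,240),58),("plateR",(383,240),58),("FL",(120,290),55),("FR",(404,291),55),("pwBL",(133,213),55),("tip",(280,243),64),("tip",(280,243),80)):
    print(n,loc(back(p,z,R,t)))
ims=[]
for cam in("scene","side"):
    I=optics.camera_info(cam);im=optics.get_image(cam);p=I['mtx']@(I['R']@tcp+I['t']);p=p[:2]/p[2];print(cam,p)
    u,v=p.astype(int);cr=im[v-40:v+40,u-50:u+50,::-1];cr=cv2.resize(cr,(400*1,320),interpolation=cv2.INTER_CUBIC);ims.append(cr)
cv2.imwrite("pics/c3.png",np.hstack(ims))
```

```text
tcp px [278.91944452 242.15352082] [278.87261144 231.44877324]
ribtop [-72.6 -49.1]
rib [-104.2  -51.1]
plateL [-88.8 -18.6]
plateR [-89.5 -83.8]
FL [-133.3  105.8]
FR [-131.4 -106.7]
pwBL [-72.1  84.3]
tip [-88.5 -15.4]
tip [-82.2 -15.3]
scene [281.28326542 238.43049728]
side [224.78834816 193.21556472]
```

View pics/c3.png

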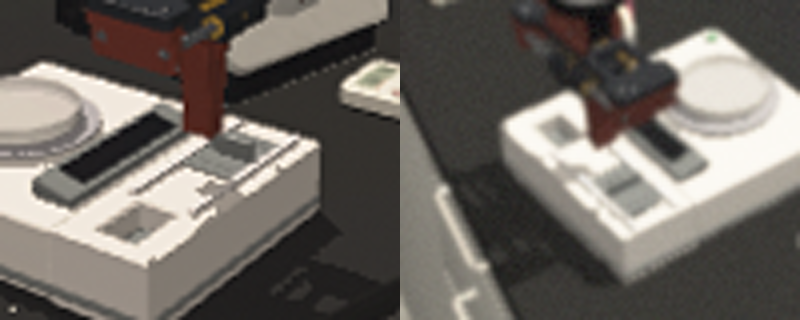

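The guard hasn't moved, and both crops show the fingertips 3–6 px above the projected TCP, so they are really about 10 mm higher than reported and cleared the rib. I'll lift, go back to the right side and find the plate by touch.

move_arm([
  [0, [0, 0, -0.2], 0],
  [0, [0, 0.2, 0], 0],
  [0, [0, 0.2, 0], 0],
  [0, [-0.02, 0.2, 0], 0],
  [0, [0, 0, 0], 0],
])

```text
t: 4.82
ee_pos: [466.1, 111.3, 84.9]
orientation: [-3.12, -0.362, -0.028]
ft_force: [-0.5, -0.3, 0.0]
width: 0.4
```

move_arm([
  [0, [0, 0, 0.1], 0],
  [0, [0, 0, 0.1], 0],
  [0, [0, 0, 0], 0],
])

```text
t: 5.07
ee_pos: [467.2, 110.7, 63.5]
orientation: [-3.12, -0.356, -0.03]
ft_force: [-0.1, -0.6, 0.3]
width: 0.2
```

```bash
python3 st.py
```

```text
5.0667 local [-89.4 -79.3] z 63.5 yaw -6.0562 -0.030418050690944148 Flocal [-0.2 -0.5] 0.3
```

move_arm([
  [0, [0, 0, 0.03], 0],
  [0, [0, 0, 0.03], 0],
  [0, [0, 0, 0], 0],
])

```text
t: 5.32
ee_pos: [465.9, 112.0, 55.2]
orientation: [-3.12, -0.359, -0.025]
ft_force: [-0.5, -0.3, 0.0]
width: 0.5
```

```bash
python3 st.py
python3 - <<'E'
from workcell import telemetry, optics
import cv2, numpy as np
tcp=telemetry.get_obs()['ee_pos'];ims=[]
for cam in("scene","side"):
    I=optics.camera_info(cam);im=optics.get_image(cam).copy();p=I['mtx']@(I['R']@tcp+I['t']);p=p[:2]/p[2]
    u,v=p.astype(int);cr=im[v-30:v+30,u-40:u+40,::-1];ims.append(cv2.resize(cr,(400,300),interpolation=cv2.INTER_CUBIC))
cv2.imwrite("pics/c4.png",np.hstack(ims))
E
```

```text
5.3167 local [-90.3 -77.7] z 55.2 yaw -6.0544 -0.02517171306744731 Flocal [-0.5 -0.1] 0.0
```

View pics/c4.png

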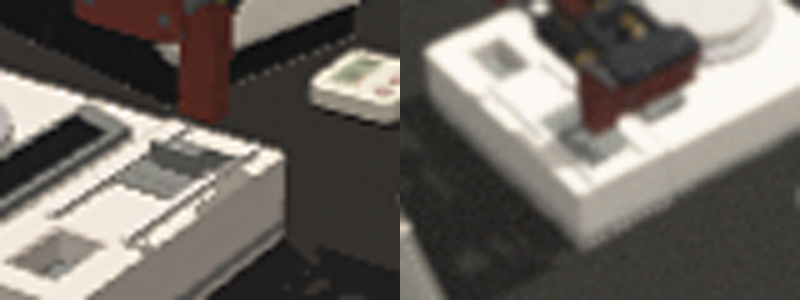

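The crops show the tip at scene (205,122) and side (198,132), against the projected TCP at (200,150) in both. That puts it too high in both views. I'll triangulate.

Run:
```python
from h import *
from workcell import telemetry, optics
import cv2
tcp=telemetry.get_obs()['ee_pos'];Ps=[];px=[]
off={"scene":(205,122),"side":(198,132)}
# known check: balance corner front-left top
q=np.array([536.08,208.31,.2306]);a=q[2];M=np.array([[np.cos(a),-np.sin(a)],[np.sin(a),np.cos(a)]])
for cam in off:
    I=optics.camera_info(cam);P=I['mtx']@np.c_[I['R'],I['t']];h=P@[*tcp,1];p=(h[:2]/h[2]);pi=p.astype(int)
    crop=lambda X:((lambda g:(g[:2]/g[2]-pi+[40,30])*5)(P@[*X,1])).round(0)
    px.append(pi+(np.array(off[cam])/5-[40,30]));Ps.append(P)
    print(cam,"tcp",crop(tcp),"up10",crop(tcp+[0,0,10]))
    for n,l,z in(("FR",(-130,-105),55),("FL",(-130,105),55),("pw",(-90,62),55),("rib",(-90,-50.5),71),("plateL",(-90,-18.5),58)):
        print(n,crop([*(q[:2]+M@l),z]))
X=cv2.triangulatePoints(Ps[0],Ps[1],np.array(px[0],float),np.array(px[1],float)).ravel();X=X[:3]/X[3]
print(X,tcp,(X[:2]-q[:2])@M)
```

```text
scene tcp [201. 155.] up10 [201. 139.]
FR [284. 157.]
FL [ 70. 311.]
pw [ 57. 254.]
rib [175. 149.]
plateL [143. 190.]
side tcp [201. 154.] up10 [200. 144.]
FR [177. 198.]
FL [23. 53.]
pw [96. 61.]
rib [178. 120.]
plateL [155. 111.]
[464.70143482 111.58052025  77.94697436] [466.20245397 111.95676383  55.68795378] [-91.59778672 -77.85459067]
```

Triangulation puts the true tip at z about 78, roughly 20 mm above the reported TCP, and the wrist view fits that as well. I'll keep descending in small steps, watching the force.

move_arm([
  [0, [0, 0, 0.03], 0],
  [0, [0, 0, 0.03], 0],
  [0, [0, 0, 0], 0],
])

```text
t: 5.67
ee_pos: [466.8, 112.6, 49.7]
orientation: [-3.12, -0.36, -0.028]
ft_force: [0.1, -0.4, 0.5]
width: 0.3
```

move_arm([
  [0, [0, 0, 0.03], 0],
  [0, [0, 0, 0], 0],
])

```text
t: 5.83
ee_pos: [467.0, 112.7, 46.5]
orientation: [-3.12, -0.36, -0.029]
ft_force: [0.6, -1.1, 0.1]
width: 0.5
```

move_arm([
  [0, [0, 0, 0.02], 0],
  [0, [0, 0, 0], 0],
])

```text
t: 6.0
ee_pos: [467.1, 112.7, 44.3]
orientation: [-3.12, -0.36, -0.029]
ft_force: [-0.2, 0.9, -0.2]
width: 0.3
```

move_arm([
  [0, [0, 0, 0.02], 0],
  [0, [0, 0, 0], 0],
])

```text
t: 6.17
ee_pos: [467.2, 112.6, 42.2]
orientation: [-3.12, -0.359, -0.029]
ft_force: [-0.0, -0.5, -0.4]
width: 0.2
```

move_arm([
  [0, [0, 0, 0.02], 0],
  [0, [0, 0, 0], 0],
])

```text
t: 6.33
ee_pos: [467.3, 112.6, 40.0]
orientation: [-3.12, -0.359, -0.03]
ft_force: [0.4, 0.1, -0.5]
width: 0.8
```

move_arm([
  [0, [-0.01, -0.06, 0], 0],
  [0, [0, -0.06, 0], 0],
  [0, [0, -0.06, 0], 0],
  [0, [0, -0.06, 0], 0],
  [0, [0, 0, 0], 0],
])

```text
t: 6.75
ee_pos: [460.4, 137.7, 39.9]
orientation: [-3.12, -0.359, -0.03]
ft_force: [0.8, -2.0, -1.1]
width: 0.4
```

```bash
python3 st.py
python3 - <<'E'
from workcell import optics
import cv2
im=optics.get_image("wrist"); cv2.imwrite("pics/w5.png",im[:,:,::-1])
E
```

```text
6.75 local [-89.9 -51.4] z 39.9 yaw -6.0543 -0.02987624585820938 Flocal [ 0.3 -2.2] -1.1
```

View pics/w5.png

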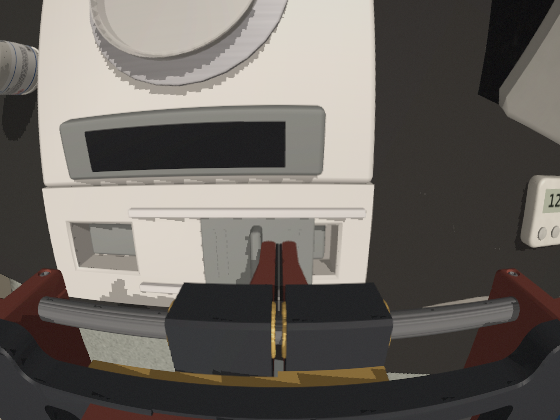

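The wrist picture shows the fingers beside the rib (256,243). The guard is moving and the well is appearing at (325,245); force is about 2 N. I'll push on towards the stop.

move_arm([
  [0, [0, -0.06, 0], 0],
  [0, [0, -0.06, 0], 0],
  [0, [0, -0.06, 0], 0],
  [0, [0, -0.06, 0], 0],
  [0, [0, 0, 0], 0],
])

```text
t: 7.22
ee_pos: [454.5, 163.1, 39.9]
orientation: [-3.121, -0.359, -0.03]
ft_force: [0.2, -0.4, -0.3]
width: 0.5
```

```bash
python3 st.py
```

```text
7.2167 local [-89.8 -25.3] z 39.9 yaw -6.054 -0.030174276621442005 Flocal [ 0.1 -0.5] -0.3
```

move_arm([
  [0, [0, -0.04, 0], 0],
  [0, [0, -0.02, 0], 0],
])

```text
t: 7.38
ee_pos: [452.9, 169.6, 39.9]
orientation: [-3.121, -0.36, -0.03]
ft_force: [1.0, -1.2, 0.3]
width: 0.1
```

move_arm([
  [0, [0, -0.02, 0], 0],
  [0, [0, -0.02, 0], 0],
])

```text
t: 7.55
ee_pos: [451.9, 174.0, 39.9]
orientation: [-3.121, -0.36, -0.03]
ft_force: [1.3, -1.5, 0.1]
width: 0.6
```

```bash
python3 st.py
```

```text
7.55 local [-89.7 -14.2] z 39.9 yaw -6.0534 -0.03029947261692247 Flocal [ 1.  -1.7] 0.1
```

move_arm([
  [0, [0, -0.02, 0], 0],
  [0, [0, 0, 0], 0],
])

```text
t: 7.72
ee_pos: [451.9, 174.2, 40.0]
orientation: [3.117, 0.363, 0.03]
ft_force: [-0.4, -0.1, 1.1]
width: 0.6
```

move_arm([
  [0, [0, -0.02, 0], 0],
  [0, [0, 0, 0], 0],
])

```text
t: 7.88
ee_pos: [451.9, 174.0, 40.0]
orientation: [3.114, 0.365, 0.031]
ft_force: [0.8, 0.5, -0.1]
width: 0.4
```

```bash
python3 st.py
```

```text
7.8833 local [-89.8 -14.1] z 40.0 yaw 0.2335 0.030623818561585504 Flocal [0.9 0.3] -0.1
```

Motion has stalled at local y -14, so the guard is at its stop. I'll back off, rise and look.

move_arm([
  [0, [0, 0.08, 0], 0],
  [0, [0, 0, -0.3], 0],
  [0, [0, 0.2, 0], 0],
  [0, [0, 0.2, 0], 0],
  [0, [0, 0, 0], 0],
])

```text
t: 8.3
ee_pos: [462.4, 125.9, 71.1]
orientation: [3.114, 0.367, 0.028]
ft_force: [0.6, -0.0, -0.7]
width: 0.6
```

```bash
python3 st.py
python3 - <<'E'
from workcell import optics
import cv2
print({k:v.tolist() for k,v in optics.camera_info("wrist").items()})
im=optics.get_image("wrist"); cv2.imwrite("pics/w6.png",im[:,:,::-1])
E
```

```text
8.3 local [-90.5 -63.4] z 71.1 yaw 0.2348 0.028164721939102983 Flocal [ 0.6 -0.2] -0.7
{'mtx': [[325.19226210127806, 0.0, 278.3508424793467], [0.0, 325.19226210127806, 207.93619020351613], [0.0, 0.0, 1.0]], 'R': [[0.23325852133465447, -0.9723933565271926, 0.006451542959110301], [-0.9381708171431716, -0.22329412273118934, 0.26452835880983494], [-0.2557850270944074, -0.06775614315684772, -0.9643563267687026]], 't': [14.454119701587365, 464.3679008181811, 396.35602430055826]}
```

View pics/w6.png

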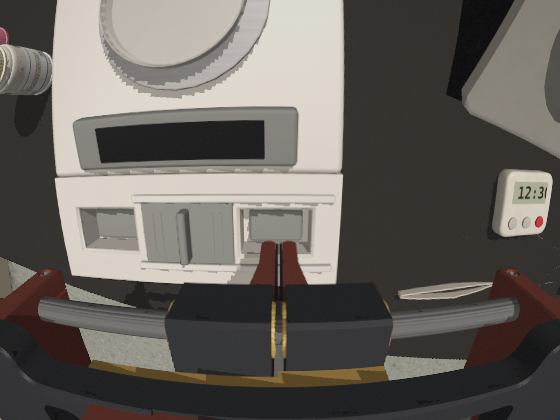

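The well is uncovered (mouth 240..312, 207..253), with the plate at 143..235 and the rib at (183,237). I'll check this in numbers.

Run:
```python
from h import *
R=np.array([[0.23325852,-0.97239336,0.00645154],[-0.93817082,-0.22329412,0.26452836],[-0.25578503,-0.06775614,-0.96435633]]);t=np.array([14.4541197,464.36790,396.356024])
q=np.array([536.08,208.31,.2306]);a=q[2];M=np.array([[np.cos(a),-np.sin(a)],[np.sin(a),np.cos(a)]])
for n,p,z in(("wellL",(240,230),55),("wellR",(312,230),55),("back",(276,207),55),("plateL",(143,232),58),("plateR",(235,232),58),("rib",(183,237),71),("pwL",(80,225),55)):
    print(n,np.round((back(p,z,R,t)-q[:2])@M,1))
```

```text
wellL [-88.3 -37.5]
wellR [-88.2 -85.6]
back [-72.3 -61.5]
plateL [-89.8  31.1]
plateR [-88.7 -34.5]
rib [-87.9  -2.5]
pwL [-86.8  86.9]
```

The guard is about 60 mm open (rib at -2.5, expected -2). Now I'll go down into the well.

move_arm([
  [0, [0.01, -0.01, 0.15], 0],
  [0, [0, 0, 0.12], 0],
  [0, [0, 0, 0], 0],
])

```text
t: 8.6
ee_pos: [463.7, 128.6, 43.7]
orientation: [3.117, 0.362, 0.03]
ft_force: [-0.3, 0.5, -0.5]
width: 0.4
```

```bash
python3 st.py
```

```text
8.6 local [-88.7 -61. ] z 43.7 yaw 0.231 0.030231698102249738 Flocal [-0.2  0.6] -0.5
```

move_arm([
  [0, [0, 0, 0.06], 0],
  [0, [0, 0, 0.04], 0],
  [0, [0, 0, 0], 0],
])

```text
t: 8.85
ee_pos: [463.2, 129.8, 32.8]
orientation: [3.117, 0.363, 0.028]
ft_force: [1.0, 0.4, 0.9]
width: 0.5
```

move_arm([
  [0, [0, 0, 0.04], 0],
  [0, [0, 0, 0.03], 0],
  [0, [0, 0, 0], 0],
])

```text
t: 9.1
ee_pos: [463.4, 130.4, 25.6]
orientation: [3.117, 0.364, 0.029]
ft_force: [0.1, -0.4, -0.4]
width: 0.3
```

```bash
python3 st.py
```

```text
9.1 local [-88.6 -59.3] z 25.6 yaw 0.2322 0.028846006260305628 Flocal [ 0.  -0.4] -0.4
```

move_arm([
  [0, [0, 0.02, 0.03], 0],
  [0, [0, 0, 0], 0],
])

```text
t: 9.27
ee_pos: [464.1, 128.4, 22.5]
orientation: [3.117, 0.364, 0.03]
ft_force: [0.1, 0.0, 0.1]
width: 0.3
```

move_arm([
  [0, [0, 0, 0.03], 0],
  [0, [0, 0, 0], 0],
])

```text
t: 9.43
ee_pos: [464.4, 128.3, 19.4]
orientation: [3.117, 0.363, 0.03]
ft_force: [0.3, -0.3, -1.6]
width: 0.2
```

move_arm([
  [0, [0, 0, 0.02], 0],
  [0, [0, 0, 0], 0],
])

```text
t: 9.6
ee_pos: [464.5, 128.2, 17.2]
orientation: [3.117, 0.363, 0.03]
ft_force: [0.4, 0.3, -0.6]
width: 0.4
```

move_arm([
  [0, [0, 0, 0.02], 0],
  [0, [0, 0, 0], 0],
])

```text
t: 9.77
ee_pos: [464.7, 128.2, 15.1]
orientation: [3.117, 0.363, 0.031]
ft_force: [-0.4, -0.9, -0.6]
width: -0.0
```

move_arm([
  [0, [0, 0, 0.02], 0],
  [0, [0, 0, 0], 0],
])

```text
t: 9.93
ee_pos: [464.8, 128.2, 13.1]
orientation: [3.117, 0.363, 0.031]
ft_force: [-1.1, -1.2, 1.8]
width: 0.3
```

move_arm([
  [0, [0, 0, 0.02], 0],
  [0, [0, 0, 0], 0],
])

```text
t: 10.1
ee_pos: [464.9, 128.2, 11.1]
orientation: [3.117, 0.363, 0.031]
ft_force: [-0.7, -0.2, 3.4]
width: 0.2
```

move_arm([
  [0, [0, 0, 0.02], 0],
  [0, [0, 0, 0], 0],
])

```text
t: 10.27
ee_pos: [464.9, 128.2, 9.1]
orientation: [3.117, 0.363, 0.031]
ft_force: [-0.8, -0.9, 4.7]
width: 0.9
```

Key contact came at a reading of about 14, and the force is climbing the way the spring should.

move_arm([
  [0, [0, 0, 0.01], 0],
  [0, [0, 0, 0], 0],
])

```text
t: 10.43
ee_pos: [464.9, 128.3, 8.7]
orientation: [3.117, 0.363, 0.031]
ft_force: [-1.9, -0.5, 7.1]
width: 0.5
```

move_arm([
  [0, [0, 0, 0.01], 0],
  [0, [0, 0, 0], 0],
])

```text
t: 10.6
ee_pos: [464.8, 128.2, 8.8]
orientation: [3.117, 0.363, 0.031]
ft_force: [-1.4, -1.6, 3.3]
width: 0.2
```

move_arm([
  [0, [0, 0, 0.01], 0],
  [0, [0, 0, 0], 0],
])

```text
t: 10.77
ee_pos: [464.9, 128.3, 8.8]
orientation: [3.117, 0.363, 0.031]
ft_force: [-0.8, -0.5, 3.7]
width: 0.3
```

It bottoms out at 8.8. I'll hold with a steady slight downward command for more than a second.

move_arm([
  [0, [0, 0, 0.02], 0],
  [0, [0, 0, 0.02], 0],
  [0, [0, 0, 0.02], 0],
  [0, [0, 0, 0.02], 0],
  [0, [0, 0, 0.02], 0],
])

```text
t: 11.18
ee_pos: [465.0, 128.3, 8.1]
orientation: [3.117, 0.363, 0.032]
ft_force: [-7.1, -2.0, 33.8]
width: 0.7
```

move_arm([
  [0, [0, 0, 0.02], 0],
  [0, [0, 0, 0.02], 0],
  [0, [0, 0, 0.02], 0],
  [0, [0, 0, 0.02], 0],
  [0, [0, 0, 0.02], 0],
])

```text
t: 11.6
ee_pos: [465.0, 128.3, 8.0]
orientation: [3.117, 0.363, 0.035]
ft_force: [-8.9, -1.2, 34.9]
width: 0.6
```

move_arm([
  [0, [0, 0, 0.02], 0],
  [0, [0, 0, 0.02], 0],
  [0, [0, 0, 0.02], 0],
  [0, [0, 0, 0.02], 0],
  [0, [0, 0, 0.02], 0],
])

```text
t: 12.02
ee_pos: [465.0, 128.3, 8.0]
orientation: [3.117, 0.364, 0.037]
ft_force: [-8.3, -2.4, 35.0]
width: 0.7
```

The key was held fully down at 35 N for more than 1.2 s. Next I'll withdraw and cross over to the rib's left side.

move_arm([
  [0, [0, 0, -0.1], 0],
  [0, [0, 0, -0.2], 0],
  [0, [0, 0, -0.25], 0],
  [0, [0, 0, 0], 0],
  [0, [0, 0, 0], 0],
])

```text
t: 12.43
ee_pos: [464.0, 128.4, 65.6]
orientation: [3.117, 0.363, 0.04]
ft_force: [0.1, -0.1, -0.3]
width: 0.8
```

```bash
python3 st.py
```

```text
12.4333 local [-88.4 -61.3] z 65.6 yaw 0.2322 0.03990912806683461 Flocal [ 0.1 -0.1] -0.3
```

move_arm([
  [0, [0, -0.28, -0.02], 0],
  [0, [0, -0.28, 0], 0],
  [0, [0, -0.26, 0], 0],
  [0, [0, 0, 0], 0],
  [0, [0, 0, 0], 0],
])

```text
t: 12.85
ee_pos: [444.4, 209.8, 63.8]
orientation: [3.117, 0.359, 0.038]
ft_force: [-0.5, -0.8, 0.2]
width: 0.3
```

```bash
python3 st.py
```

```text
12.85 local [-88.9  22.4] z 63.8 yaw 0.229 0.03819468096859077 Flocal [-0.7 -0.7] 0.2
```

move_arm([
  [0, [0, 0, 0.14], 0],
  [0, [0, 0, 0.09], 0],
  [0, [0, 0, 0.01], 0],
  [0, [0, 0, 0], 0],
])

```text
t: 13.18
ee_pos: [444.1, 207.6, 36.5]
orientation: [3.116, 0.359, 0.033]
ft_force: [0.3, -0.4, 1.3]
width: 0.6
```

```bash
python3 st.py
```

```text
13.1833 local [-89.7  20.3] z 36.5 yaw 0.2293 0.03281764291163267 Flocal [ 0.2 -0.5] 1.3
```

move_arm([
  [0, [0, 0.08, 0], 0],
  [0, [0, 0.08, 0], 0],
  [0, [0, 0.08, 0], 0],
  [0, [0, 0.08, 0], 0],
  [0, [0, 0.08, 0], 0],
])

```text
t: 13.6
ee_pos: [453.9, 164.8, 37.0]
orientation: [3.117, 0.357, 0.032]
ft_force: [0.1, 2.2, -1.4]
width: 0.4
```

```bash
python3 st.py
```

```text
13.6 local [-90.  -23.6] z 37.0 yaw 0.2281 0.032010207380871715 Flocal [0.6 2.2] -1.4
```

move_arm([
  [0, [0, 0.06, 0], 0],
  [0, [0, 0.06, 0], 0],
  [0, [0, 0.04, 0], 0],
  [0, [0, 0.03, 0], 0],
  [0, [0, 0.03, 0], 0],
])

```text
t: 14.02
ee_pos: [459.9, 139.1, 37.9]
orientation: [3.118, 0.352, 0.033]
ft_force: [-3.1, 14.0, -0.9]
width: 0.3
```

```bash
python3 st.py
```

```text
14.0167 local [-90. -50.] z 37.9 yaw 0.2249 0.03346240499380139 Flocal [ 0.2 14.3] -0.9
```

Force is 14 N at local y -50, so the guard is at its shut stop. One more nudge, then back off, rise and check.

move_arm([
  [0, [0, 0.02, 0], 0],
  [0, [0, -0.06, 0], 0],
  [0, [0, 0, -0.25], 0],
  [0, [0, 0, -0.4], 0],
  [0, [0, 0, -0.4], 0],
])

```text
t: 14.43
ee_pos: [451.0, 143.5, 138.7]
orientation: [3.119, 0.349, 0.007]
ft_force: [-0.2, 0.7, -0.2]
width: 0.1
```

move_arm([
  [0, [0, 0, -0.2], 0],
  [0, [0, 0, 0], 0],
  [0, [0, 0, 0], 0],
])

```text
t: 14.68
ee_pos: [455.3, 144.6, 167.3]
orientation: [3.12, 0.352, 0.029]
ft_force: [-0.4, 0.8, -1.0]
width: 0.4
```

```bash
python3 st.py
python3 - <<'E'
from workcell import optics
import cv2, numpy as np
i=optics.camera_info("wrist");np.savez("cam.npz",R=i['R'],t=i['t'])
im=optics.get_image("wrist"); cv2.imwrite("pics/w7.png",im[:,:,::-1])
E
```

```text
14.6833 local [-93.2 -43.6] z 167.3 yaw 0.2245 0.028814368116618434 Flocal [-0.2  0.8] -1.0
```

View pics/w7.png

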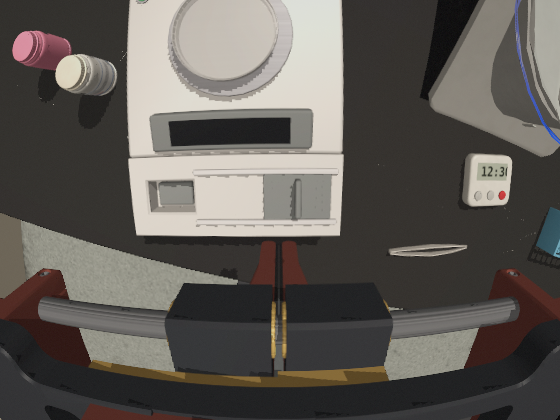

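The guard covers the well (plate 263..331, rib at (298,199)). The dish, bottles, tweezers and timer are undisturbed. I'll check the guard's position and hand in.

Run:
```python
from h import *
d=np.load("cam.npz");R,t=d['R'],d['t']
q=np.array([536.08,208.31,.2306]);a=q[2];M=np.array([[np.cos(a),-np.sin(a)],[np.sin(a),np.cos(a)]])
for n,p,z in(("rib",(298,199),71),("plateL",(263,197),58),("plateR",(331,197),58),("FR",(341,236),55),("FL",(136,235),55)):
    print(n,np.round((back(p,z,R,t)-q[:2])@M,1))
from workcell import order
print(order.close_job())
```

```text
rib [-89.3 -61.3]
plateL [-90.3 -29.1]
plateR [-90.6 -93.6]
FR [-131.3 -105.9]
FL [-130.5  106.3]
the job is handed in; nothing more can be done
None
```

The balance is zeroed with the dish left on its pan, and the guard is back over the well. I handed the job in at about 14.7 s of the 54 s allowed.

- **Guard opened:** I pushed it from about 11 mm open to its stop. The rib measured at balance y -2.5 (expected -2), and the picture showed the well fully clear.
- **Zero key:** I pressed it until it bottomed out, about 6 mm below first contact. It was then held down for more than 1.2 s at up to 35 N, under the 40 N limit.
- **Guard shut:** I pushed it back until it met its stop at 14 N. The rib measured at y -61.3 (expected -62), within measuring error of shut.
- **Surroundings:** In the last wrist picture the dish, bottles, tweezers and timer looked undisturbed, and the arm was clear. The tube rack was only partly in view and the pen was not in that picture. I never touched the power key or its well.

**What disagreed:** the shut fingertips were really about 20–25 mm above the reported TCP height. My first push therefore passed over the rib without moving the guard. The camera views showed this, and I worked by triangulation and touch from then on. The force reading was also noisy and did not show the opening stop; I judged that one by the arm stalling and by the picture.

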